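# Turn the cup warmer up three clicks and start it

### The arm

A 6-joint arm with a two-finger parallel gripper is mounted at the origin on the work surface. World frame = base frame: x ahead of the robot, y to its left, z up, the work surface at z = 0. Lengths are in m, angles in degrees, forces in N, time in s.
With the tool pointing down it reaches from about 0.35 to 0.8 m from the base axis. Payload 7.3 kg.
Tool frame: the origin (TCP) lies between the finger pads; the fingertips stand 17 mm ahead of it and the grasp point (between the pads) lies 2 mm behind it; z points along the fingers, y is the line along which they close (so a half turn about z gives the same grasp; the last joint's range is limited). The gripper opens to 85 mm and grips with 20 to 120 N. Pads are 22 mm wide; open, the fingers measure 114 mm over their backs; the gripper's body (76 mm by 85 mm) begins 54 mm behind the grasp point. The pads swing forward as they close: fully open they stand 13 mm farther back than shut.
Start: joints at [65.661, 19.595, 87.324, -0, 73.075, -8.365], TCP at [0.144, 0.505, 0.248] pointing down, gripper open.
Joint ranges: [-145.02, 145.02], [-44.19, 115.74], [2.07, 154.8], [-57.11, 237.11], [16.16, 152.29], [-177.93, 177.93]. Speed limits (degrees/s): [147.25, 147.25, 180, 180, 180, 180].

### API

Orientations are given as [roll, pitch, yaw] about the fixed x, y, z axes, in that order (R = Rz(yaw) Ry(pitch) Rx(roll)).
In Python, from station import bot gives the robot as it stands.
- The arm moves only by the tool carry_out, never from a script. Its argument "moves" is a list of rows, each a list of 3 entries, a list of its own where there are three numbers: the shift along the tool's x, y, z in cm, then the turn, a rotation vector about the tool's x, y, z in rad, then the closure, from -1 (fully open) to 1 (shut). In form: [[[dx, dy, dz], [ax, ay, az], hand], ...]. A call has 1 to 12 rows; each row is the pose to reach, as a shift and turn from the pose commanded when the call began, along the tool's axes at that moment; what a row does not reach only later rows make up. A row lasts 1/10 s, in which the tool goes at most 50 mm and 8.59 degrees, less where a joint would pass 70% of its speed; a pose out of reach is approached as far as the arm can. A call with a gripper value outside its range is refused whole. The fingers move at their own pace and stop on an object; "squeeze" is the grip in N (left out, the last holds). Time passes only in rows, so rows that repeat a pose let the fingers close. It gives the time, the measured TCP pose, the force, the opening and the grip force at its end, in the units of the state.
- bot.read_state(): the state, without advancing time (a new reading comes with each control period).
- bot.read_camera(name): name is "scene" or "top"; returns a dict with "image" (400x640x3 uint8, red, green, blue), "camera_matrix" (3x3 intrinsics, pixels), "origin" and "attitude" of the camera in the world. Camera axes: x right, y up, looking along -z (the intrinsics and any distortion apply to the point x, -y, -z); pixel columns grow to the right and rows downward; lengths in m; the calibration is good to about 2 mm. A picture is of the moment at which its call begins. There is no depth.
- bot.close_job(): hands the job in; it is judged then, once.
The state is a dict: "time": time; "joints": joint angles; "dq": joint speeds; "tau": joint torques, N m; "ee_pos": TCP position; "ee_rot": TCP orientation; "ft_force": force on the tool from outside, world axes, zero at the start; "wrist_torque": the same for the moment, N m; "gripper_width": opening from 0.0 (shut) to 1.0 (fully open); "finger_force": force on a finger pad.
Only numpy, scipy, OpenCV 4.12 (cv2) and the standard library are available. Lean on these libraries where they do the work, as an engineer would, in place of code of your own. Each camera call takes 0.05 s, during which the arm holds its last target. There are 200 camera calls.

### The job

The tea in the blue mug has gone lukewarm: with a fingertip, push the pointer of the cup warmer's black selector clockwise (seen from above) until it has clicked exactly three positions on from where it stands now, never going on past that third position. Then press the green start button all the way down and let it come back up. Push gently and do not pinch the selector, lift nothing, and leave the mug and everything else on the counter where it is.

Things in the scene. Friction and masses are not known exactly. Their poses are not given: they have to be found in the camera images.
- warmer: grey cup warmer fixed to the counter, 240 (its x) x 360 (its y) mm, flat top 55 mm up. Origin: centre of its underside on the counter, z up; its -x edge faces the robot at yaw 0. Warming plate (radius 72, 4 mm high, mug on it) at x 10, y 90 mm; selector's axis at x 20, y -90; start button at x -85, y -5. Seven flush dots 55 mm from the selector's axis mark its positions.
- selector (a joint): selector's angle, rad, growing clockwise seen from above. Seven click positions: 0, 0.524, ... 3.142; stops 0.06 beyond the first and last. Starts at rest in one of the first three. Some 4 to 6 N at 35 mm from the axis moves it out of a position; halfway it snaps forward into the next by itself and stays. At 0 the pointer points along the warmer's +y, at 1.571 along its +x, at 3.142 along its -y.
- selector_axis (a point): fixed point on the selector's upright axis, level with the pointer's top, 95 mm above the counter. The selector is a black disc, radius 36, top 67 mm above the counter, with one upright black pointer bar on it, 12 mm thick, 28 mm tall (67 to 95 mm above the counter), from 14 mm behind the axis to 44 mm in front, white line along its top.
- selector_tip (a point): point in the pointer bar 40 mm from the selector's axis, on the bar's centre line, 85 mm above the counter; it goes round with the selector.
- start (a joint): travel of the green start button, m: 0 up, 0.006 fully down; springs back, about 4 N to push it fully down.
- start_top (a point): centre of the top face of the round green start button (radius 16 mm), pressed straight down; it moves down with the button.
- mug: blue enamel mug standing on the warming plate, radius 40, 82 mm high, with a handle; origin at the centre of its underside, 59 mm above the counter, z up. Leave it.
- funnel: aluminium funnel standing mouth down on the counter to the right of the warmer (its -y side), radius 55, 95 mm high; origin at the centre of its underside. Leave it.
- spoon_rest: walnut spoon rest lying on the counter to the left of the warmer (its +y side), about 110 x 85 x 20 mm; origin at the centre of its underside. Leave it.
- honey: amber jar with brass lid on the counter behind the warmer (its +x side), radius 32, 110 mm high; origin at the centre of its underside. Leave it.

How it is judged:
By the outcome, as a careful person would: the job done as asked, in the order asked, and still so for the second after the job is handed in, with the robot touching nothing.
It also fails if it takes over 59 s, if anything falls off the work surface, if the arm or the gripper's body presses on something with over 40 N, if the wrist force passes 120 N, or if a joint passes its speed limit or range.

## Working session

There is one attempt and no reset: what is moved stays moved. The work goes in short steps, Python scripts to look and compute and a tool call to move; the robot and the scene stay as the last step left them, time stands still between calls to the robot, and variables do not carry over. Pictures are saved under pics/ and viewed, at most 10 in all, crops included, and the job is handed in when it is done.

Besides the shell and the picture viewer there is one more tool, called after "Call:" as name([rows], argument=value, ...), one row to a line, values as JSON. carry_out: Moves the arm, as the interface text tells. Its arguments: {"type":"object","properties":{"moves":{"type":"array"},"squeeze":{"type":"number"}},"required":["moves"]}

```bash
mkdir -p pics
python3 - <<'E'
from station import bot
import cv2
print(bot.read_state())
for n in("scene","top"):
    c=bot.read_camera(n); cv2.imwrite(f"pics/{n}0.png",c["image"][:,:,::-1]); print({k:v for k,v in c.items() if k!="image"})
E
```

```text
{'time': 0.0, 'joints': array([ 6.56601831e+01,  1.96372861e+01,  8.73766409e+01,  1.24374096e-03,
        7.30755483e+01, -8.36293426e+00]), 'dq': array([-0.05208652, -0.06859897,  0.11071957,  0.0722116 ,  0.09057492,
        0.01200468]), 'tau': array([-5.87077448e-04, -4.33673823e+01, -2.46013498e+01, -3.98017701e-04,
        7.84746255e-03, -9.73506673e-06]), 'ee_pos': array([0.14430329, 0.5043905 , 0.24762184]), 'ee_rot': array([-1.79911649e+02, -1.41902174e-02,  1.64022743e+02]), 'ft_force': array([-0.0997906 , -0.05197165, -0.83159698]), 'wrist_torque': array([-0.01803093,  0.00190613,  0.01444214]), 'finger_force': 0.0, 'gripper_width': 0.997354049523383}
{'camera_matrix': array([[411.74299912,   0.        , 319.95089087],
       [  0.        , 411.74299912, 195.96687922],
       [  0.        ,   0.        ,   1.        ]]), 'origin': array([1.06020972, 0.38599653, 0.85163463]), 'attitude': array([3.49109657e+01, 4.20499942e-02, 1.24891210e+02])}
{'camera_matrix': array([[378.11837787,   0.        , 323.20476499],
       [  0.        , 378.11837787, 197.55102562],
       [  0.        ,   0.        ,   1.        ]]), 'origin': array([0.47691092, 0.06462648, 0.86450433]), 'attitude': array([ 10.12206255,   0.76475816, -88.97905859])}
```

View pics/scene0.png

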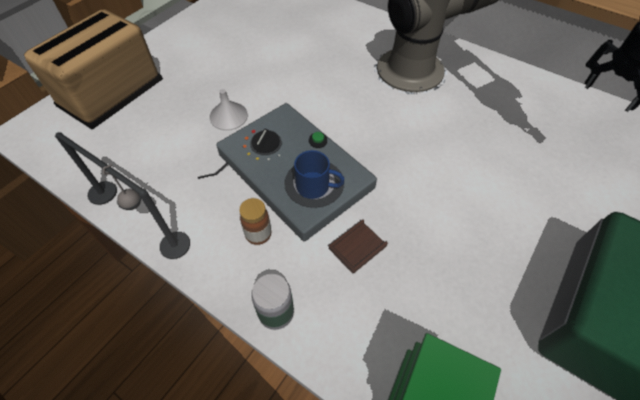

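View pics/top0.png

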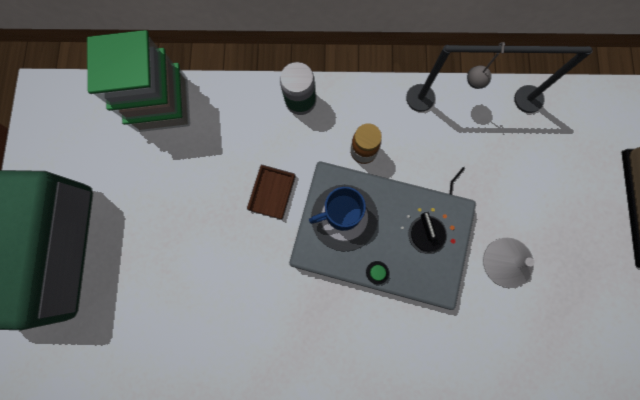

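The scene view shows the warmer with the selector near (265,140), button (318,138) and mug (312,175). In the top view the selector is at (428,233), its pointer runs from (434,236) to (425,213), the button is at (377,272), and dots lie around (403-453, 210-241). Next I measure the button, dots, outline and white line.

```bash
cat > h.py <<'E'
import numpy as np,cv2
from scipy.spatial.transform import Rotation as R
def ray(c,px,z):
    K=c["camera_matrix"]; d=np.linalg.inv(K)@np.array([px[0],px[1],1.])
    w=R.from_euler('xyz',c["attitude"],degrees=True).as_matrix()@np.array([d[0],-d[1],-d[2]])
    o=np.array(c["origin"]); return o+w*(z-o[2])/w[2]
def proj(c,p):
    q=R.from_euler('xyz',c["attitude"],degrees=True).as_matrix().T@(np.array(p)-c["origin"])
    u=c["camera_matrix"]@np.array([q[0],-q[1],-q[2]]); return u[:2]/u[2]
def blobs(m,amin=2):
    n,l,s,ce=cv2.connectedComponentsWithStats(m.astype('uint8'))
    return [(ce[i],s[i,4]) for i in range(1,n) if s[i,4]>=amin]
E
python3 - <<'E'
from station import bot
from h import *
for n in("top","scene"):
    c=bot.read_camera(n); im=c["image"]; hsv=cv2.cvtColor(im,cv2.COLOR_RGB2HSV); H,S,V=cv2.split(hsv)
    x0,x1,y0,y1=(280,480,155,315) if n=="top" else (210,385,95,245)
    roi=np.zeros(H.shape,bool); roi[y0:y1,x0:x1]=1
    g=roi&(H>50)&(H<80)&(S>120)&(V>60)
    for ce,a in blobs(g,15): print(n,"button",ce,a,ray(c,ce,.063).round(4))
    if n=="top":
        d=roi.copy(); d[:, :398]=0; d[:205]=0; d[246:]=0; d[:,460:]=0
        m=d&(((S>110)&(V>90))|(V>140))
        for ce,a in blobs(m,1): print("dot/line",ce.round(1),a,im[int(ce[1]+.5),int(ce[0]+.5)],ray(c,ce,.055).round(4))
        grey=(roi&(V<135)).astype('uint8')
        ct=max(cv2.findContours(grey,0,2)[0],key=cv2.contourArea)
        r=cv2.minAreaRect(ct); print(r,[proj and ray(c,p,.055).round(3) for p in cv2.boxPoints(r)])
    else: d=None
    big=cv2.resize(im[y0:y1,x0:x1],None,fx=4,fy=4 if n=="scene" else 3.7,interpolation=cv2.INTER_CUBIC)
    if n=="top": big=cv2.resize(im[195:265,390:470],None,fx=8,fy=8,interpolation=cv2.INTER_CUBIC); cv2.imwrite("pics/top_crop.png",big[:,:,::-1])
E
```

```text
top button [377.58510638 272.10106383] 188 [ 0.4643 -0.0378  0.063 ]
dot/line [419.  209.3] 7 [154 135  61] [ 0.5987 -0.1289  0.055 ]
dot/line [432.5 209.2] 10 [155 137  61] [ 0.5994 -0.1579  0.055 ]
dot/line [426. 214.] 1 [140 141 138] [ 0.5887 -0.1437  0.055 ]
dot/line [444.5 215.7] 14 [160  88  46] [ 0.5856 -0.1831  0.055 ]
dot/line [408. 216.] 1 [146 147 145] [ 0.5838 -0.105   0.055 ]
dot/line [427. 217.] 1 [140 141 138] [ 0.5823 -0.1456  0.055 ]
dot/line [428. 220.] 1 [142 143 140] [ 0.5758 -0.1476  0.055 ]
dot/line [429. 223.] 1 [141 142 140] [ 0.5694 -0.1495  0.055 ]
dot/line [402.  227.5] 2 [140 141 139] [ 0.5588 -0.0917  0.055 ]
dot/line [430.  226.5] 2 [142 143 141] [ 0.5619 -0.1514  0.055 ]
dot/line [451.9 227.4] 17 [160  86  43] [ 0.5607 -0.1979  0.055 ]
dot/line [431.  229.5] 2 [142 143 140] [ 0.5555 -0.1533  0.055 ]
dot/line [432. 233.] 1 [141 141 139] [ 0.5481 -0.1552  0.055 ]
dot/line [452.5 240.6] 17 [141  34  32] [ 0.5326 -0.1981  0.055 ]
((390.5517578125, 222.87933349609375), (176.44772338867188, 146.1051025390625), 15.068489074707031) [array([0.464, 0.153, 0.055]), array([0.777, 0.078, 0.055]), array([ 0.676, -0.296,  0.055]), array([ 0.378, -0.2  ,  0.055])]
scene button [317.60869565 136.7173913 ] 92 [ 0.4587 -0.0416  0.063 ]
```

View pics/top_crop.png

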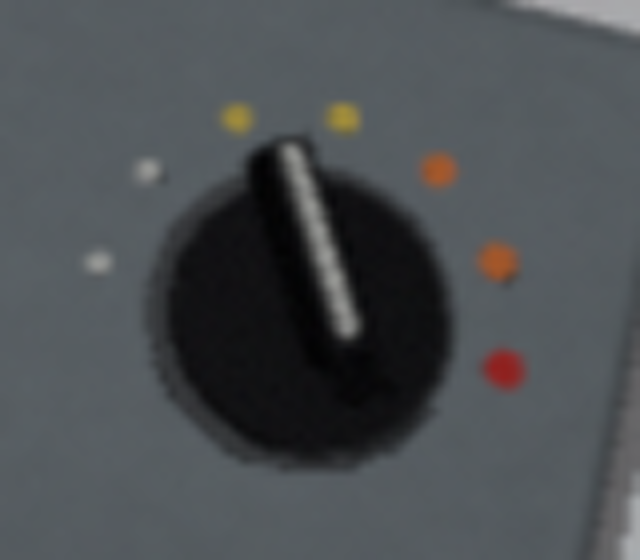

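The crop shows all seven dots, running from the first at crop (97,262) clockwise to the last at (505,370). The pointer aims near the third dot, at crop (237,118). Next I fit the warmer pose to the dots.

```bash
cat > geo.py <<'E'
from h import *
from station import bot
def fit(c):
    D=np.array([[402,227.5],[408.2,216],[419,209.3],[432.5,209.2],[444.5,215.7],[451.9,227.4],[452.5,240.6]])
    P=np.array([ray(c,d,.055)[:2] for d in D])
    th=np.arange(7)*np.pi/6; M=np.c_[20+55*np.sin(th),-90+55*np.cos(th)]/1000
    A=M-M.mean(0);B=P-P.mean(0)
    psi=np.arctan2((A[:,0]*B[:,1]-A[:,1]*B[:,0]).sum(),(A*B).sum())
    Q=np.array([[np.cos(psi),-np.sin(psi)],[np.sin(psi),np.cos(psi)]]); t=P.mean(0)-Q@M.mean(0)
    return psi,Q,t,P-(M@Q.T+t)
E
python3 - <<'E'
from geo import *
c=bot.read_camera("top");s=bot.read_camera("scene")
psi,Q,t,res=fit(c); print(np.degrees(psi),t,(res*1000).round(1).tolist())
ax=Q@[.02,-.09]+t; b=Q@[-.085,-.005]+t; print("axis",ax,"button",b)
for p in ((426,214),(429,223),(432,233)):
    v=Q.T@(ray(c,p,.095)[:2]-ax); print(v.round(4),np.degrees(np.arctan2(v[0],v[1])))
a,e=(Q.T@(ray(c,p,.095)[:2]-ax) for p in((432,233),(426,214))); d=e-a; print("dir",np.degrees(np.arctan2(d[0],d[1])))
for z in(.06,.063,.066,.07): print(z,proj(c,[*b,z]),proj(s,[*b,z]))
print("scene axis",proj(s,[*ax,.095]))
E
```

```text
-13.780800045394292 [ 0.54777646 -0.05269681] [[-0.1, -0.2], [-0.1, -0.3], [0.1, 0.6], [0.2, 0.0], [0.2, -0.2], [-0.4, -0.2], [0.0, 0.3]]
axis [ 0.54576202 -0.14487024] button [ 0.46403222 -0.0373052 ]
[0.0336 0.0201] 59.14662123162128
[0.0171 0.0103] 58.8432282518268
[-0.0013  0.0002] -79.47231940448846
dir 60.385948325024756
0.06 [377.14694574 272.21622886] [317.79024003 139.4617009 ]
0.063 [377.33057086 272.24316912] [317.7843986  138.66751081]
0.066 [377.51558265 272.27031282] [317.77853013 137.86964362]
0.07 [377.76444939 272.3068249 ] [317.7706631  136.80005653]
scene axis [264.05964706 131.58456502]
```

```bash
cat >> geo.py <<'E'
AX=np.array([.54576,-.14487]); BT=np.array([.46403,-.03731]); PSI=-13.78
def pose(th,gap,r=.036,z=.095):
    """tool pose with its pushing face 'gap' behind the pointer's flank at selector angle th (deg)"""
    f=np.radians(PSI+90-th); u=np.array([np.cos(f),np.sin(f)]); tg=np.array([np.sin(f),-np.cos(f)])
    return np.r_[AX+r*u-(.006+.011+gap)*tg,z],np.degrees(f)+90
def rel(p,yaw):
    s=bot.read_state(); R0=R.from_euler('xyz',s["ee_rot"],degrees=True)
    d=R0.inv().apply(np.array(p)-s["ee_pos"])*100
    w=(R0.inv()*R.from_euler('xyz',[180,0,yaw],degrees=True)).as_rotvec()
    return d.round(2).tolist(),w.round(4).tolist()
E
python3 - <<'E'
from geo import *
p,y=pose(60,.014,z=.2); print(p,y,rel(p,y))
E
```

```text
[ 0.57166795 -0.10504817  0.2       ] 106.22 ([-57.85, -46.85, 4.83], [-0.0005, 0.0002, 1.0089])
```

Call:
carry_out([
  [[-57.85,-46.85,4.8],[0,0,1.009],1],
  [[-57.85,-46.85,4.8],[0,0,1.009],1],
  [[-57.85,-46.85,4.8],[0,0,1.009],1],
  [[-57.85,-46.85,4.8],[0,0,1.009],1],
  [[-57.85,-46.85,4.8],[0,0,1.009],1],
  [[-57.85,-46.85,4.8],[0,0,1.009],1],
  [[-57.85,-46.85,4.8],[0,0,1.009],1],
  [[-57.85,-46.85,4.8],[0,0,1.009],1],
  [[-57.85,-46.85,4.8],[0,0,1.009],1],
  [[-57.85,-46.85,4.8],[0,0,1.009],1],
  [[-57.85,-46.85,4.8],[0,0,1.009],1],
  [[-57.85,-46.85,4.8],[0,0,1.009],1],
])

```text
time: 1.5
ee_pos: [0.489, 0.0124, 0.2097]
ee_rot: [180.0, -0.0, 106.2]
ft_force: [1.1, 0.6, 0.2]
gripper_width: -0.003
finger_force: 0.0
```

Run:
```python
from geo import *
p,y=pose(60,.014,z=.2); print(bot.read_state()["ee_pos"],rel(p,y))
```

```text
[0.48898273 0.01237157 0.20968055] ([-13.58, 4.67, 0.97], [0.0005, -0.0, -0.0005])
```

Call:
carry_out([
  [[-13.58,4.67,0.97],[0,0,0],1],
  [[-13.58,4.67,0.97],[0,0,0],1],
  [[-13.58,4.67,0.97],[0,0,0],1],
  [[-13.58,4.67,0.97],[0,0,0],1],
  [[-13.58,4.67,0.97],[0,0,0],1],
  [[-13.58,4.67,0.97],[0,0,0],1],
])

```text
time: 2.1
ee_pos: [0.5703, -0.1021, 0.1999]
ee_rot: [-180.0, -0.0, 106.2]
ft_force: [-0.7, 0.3, -0.5]
gripper_width: -0.002
finger_force: 0.0
```

Run:
```python
from geo import *
p,y=pose(60,.014,z=.096); print(bot.read_state(),rel(p,y))
```

```text
{'time': 2.1, 'joints': array([-1.77392576e+01,  2.76008396e+01,  8.26607283e+01,  2.25627173e-02,
        6.97892743e+01, -3.39884522e+01]), 'dq': array([ 0.79581211, -0.84190583,  0.27686337, -0.00602315, -0.1240938 ,
       -0.03716785]), 'tau': array([-8.45737047e-01, -4.90701950e+01, -2.41546655e+01, -4.24633326e-02,
       -3.18912033e-02, -9.04835942e-04]), 'ee_pos': array([ 0.57027803, -0.10210059,  0.19991237]), 'ee_rot': array([-1.79969676e+02, -4.59732246e-02,  1.06241378e+02]), 'ft_force': array([-0.67626314,  0.25187148, -0.54446525]), 'wrist_torque': array([-0.00107348, -0.00032654, -0.01632645]), 'finger_force': 0.0, 'gripper_width': -0.0018951295090419895} ([-0.33, 0.06, 10.39], [-0.0005, -0.0008, 0.0004])
```

Call:
carry_out([
  [[0,0,4],[0,0,0],1],
  [[0,0,8],[0,0,0],1],
  [[0,0,9.5],[0,0,0],1],
  [[0,0,10.4],[0,0,0],1],
  [[0,0,10.4],[0,0,0],1],
  [[0,0,10.4],[0,0,0],1],
])

```text
time: 2.7
ee_pos: [0.5715, -0.1026, 0.0973]
ee_rot: [179.9, 0.1, 106.3]
ft_force: [-0.2, 0.2, 0.7]
gripper_width: -0.0
finger_force: 0.0
```

Run:
```python
from geo import *
p,y=pose(60,.0,z=.096); s=bot.read_state();print(s["ee_pos"],s["ft_force"],rel(p,y))
ims=[]
for n,(x0,y0) in(("top",(360,180)),("scene",(210,90))):
    im=bot.read_camera(n)["image"]; ims.append(cv2.resize(im[y0:y0+100,x0:x0+130],None,fx=3,fy=4 if 0 else 3,interpolation=cv2.INTER_CUBIC))
cv2.imwrite("pics/near1.png",np.hstack(ims)[:,:,::-1])
```

```text
[ 0.57148561 -0.10257864  0.09729221] [-0.16471302  0.23916727  0.68927689] ([-1.64, -0.05, 0.13], [0.0018, 0.001, 0.0007])
```

View pics/near1.png

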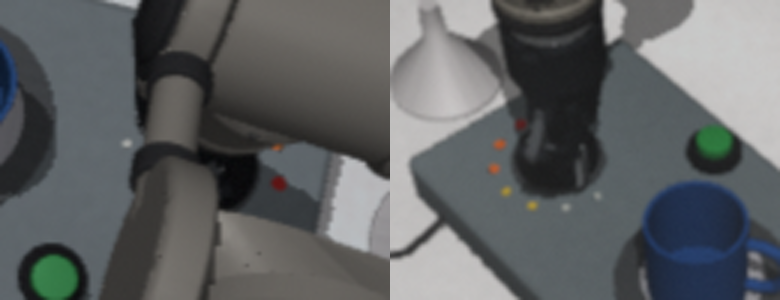

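```bash
cat >> geo.py <<'E'
def rows(ths,gap=0.,z=.096):
    return [[[float(round(v,2)) for v in d],[0,0,round(w[2],3)],1] for d,w in (rel(*pose(t,gap,z=z)) for t in ths)]
E
python3 - <<'E'
from geo import *
print(rows([60,62,64,66,68,70,72,74,76,78]))
E
```

```text
[[[-1.6, -0.06, 0.15], [0, 0, 0.0], 1], [[-1.73, -0.0, 0.15], [0, 0, 0.035], 1], [[-1.86, 0.05, 0.15], [0, 0, 0.07], 1], [[-1.99, 0.1, 0.15], [0, 0, 0.105], 1], [[-2.12, 0.14, 0.15], [0, 0, 0.14], 1], [[-2.26, 0.18, 0.15], [0, 0, 0.175], 1], [[-2.39, 0.22, 0.15], [0, 0, 0.21], 1], [[-2.53, 0.25, 0.15], [0, 0, 0.245], 1], [[-2.66, 0.27, 0.15], [0, 0, 0.28], 1], [[-2.8, 0.29, 0.16], [0, 0, 0.315], 1]]
```

Call:
carry_out([
  [[-0.7,-0.03,0.1],[0,0,0],1],
  [[-1.3,-0.05,0.1],[0,0,0],1],
  [[-1.6,-0.05,0.1],[0,0,0],1],
  [[-1.73,0,0.1],[0,0,0.035],1],
  [[-1.86,0.05,0.1],[0,0,0.07],1],
  [[-1.86,0.05,0.1],[0,0,0.07],1],
])

```text
time: 3.4
ee_pos: [0.5768, -0.1208, 0.0952]
ee_rot: [180.0, -0.0, 102.2]
ft_force: [0.7, 2.7, 1.8]
gripper_width: -0.001
finger_force: 0.9
```

Run:
```python
from geo import *
s=bot.read_state();print(s["ee_pos"],s["ft_force"])
print(rows(range(66,84,2)))
```

```text
[ 0.57675759 -0.12076649  0.09520788] [0.69754339 2.71453137 1.84115486]
[[[-0.13, 0.12, -0.08], [0, 0, 0.034], 1], [[-0.25, 0.17, -0.08], [0, 0, 0.069], 1], [[-0.38, 0.22, -0.08], [0, 0, 0.104], 1], [[-0.52, 0.26, -0.08], [0, 0, 0.139], 1], [[-0.65, 0.3, -0.08], [0, 0, 0.173], 1], [[-0.78, 0.34, -0.08], [0, 0, 0.208], 1], [[-0.92, 0.37, -0.08], [0, 0, 0.243], 1], [[-1.06, 0.39, -0.08], [0, 0, 0.278], 1], [[-1.19, 0.41, -0.08], [0, 0, 0.313], 1]]
```

Call:
carry_out([
  [[-0.13,0.12,0],[0,0,0.034],1],
  [[-0.25,0.17,0],[0,0,0.069],1],
  [[-0.38,0.22,0],[0,0,0.104],1],
  [[-0.52,0.26,0],[0,0,0.139],1],
])

```text
time: 3.8
ee_pos: [0.5798, -0.1249, 0.0949]
ee_rot: [-179.9, -0.1, 94.2]
ft_force: [-1.0, 1.6, 1.2]
gripper_width: 0.003
finger_force: 0.9
```

Call:
carry_out([
  [[-0.13,0.04,0],[0,0,0.035],1],
  [[-0.26,0.07,0],[0,0,0.07],1],
  [[-0.26,0.07,0],[0,0,0.07],1],
])

```text
time: 4.1
ee_pos: [0.5811, -0.1282, 0.0949]
ee_rot: [180.0, 0.0, 90.2]
ft_force: [1.0, -0.9, 0.8]
gripper_width: 0.002
finger_force: 0.0
```

Run:
```python
from geo import *
s=bot.read_state();print(s["ee_pos"],s["ft_force"],pose(76,0,z=.096))
print(rows(range(78,100,2)))
```

```text
[ 0.58110935 -0.12823071  0.09493002] [ 0.9646461  -0.85295659  0.80139295] (array([ 0.58169446, -0.1277319 ,  0.096     ]), np.float64(90.22))
[[[-0.08, 0.12, -0.11], [0, 0, 0.035], 1], [[-0.21, 0.17, -0.11], [0, 0, 0.07], 1], [[-0.34, 0.22, -0.11], [0, 0, 0.105], 1], [[-0.47, 0.26, -0.11], [0, 0, 0.14], 1], [[-0.6, 0.3, -0.11], [0, 0, 0.175], 1], [[-0.74, 0.33, -0.11], [0, 0, 0.21], 1], [[-0.87, 0.36, -0.11], [0, 0, 0.245], 1], [[-1.01, 0.39, -0.11], [0, 0, 0.28], 1], [[-1.15, 0.41, -0.11], [0, 0, 0.315], 1], [[-1.28, 0.42, -0.11], [0, 0, 0.349], 1], [[-1.42, 0.43, -0.11], [0, 0, 0.384], 1]]
```

Call:
carry_out([
  [[-0.21,0.12,0],[0,0,0.07],1],
  [[-0.47,0.22,0],[0,0,0.14],1],
  [[-0.74,0.31,0],[0,0,0.21],1],
  [[-0.87,0.35,0],[0,0,0.245],1],
  [[-1.01,0.38,0],[0,0,0.28],1],
  [[-1.15,0.4,0],[0,0,0.315],1],
  [[-1.15,0.4,0],[0,0,0.315],1],
])

```text
time: 4.8
ee_pos: [0.585, -0.139, 0.0949]
ee_rot: [-180.0, -0.0, 72.2]
ft_force: [-0.2, 1.6, 0.3]
gripper_width: 0.002
finger_force: 0.8
```

Run:
```python
from geo import *
s=bot.read_state();print(s["ee_pos"],s["ft_force"],pose(94,0,z=.096))
print(rows(range(96,114,2)))
```

```text
[ 0.58495775 -0.13903581  0.09486667] [-0.17081953  1.60955479  0.2841764 ] (array([ 0.58523167, -0.13967505,  0.096     ]), np.float64(72.22))
[[[-0.18, 0.1, -0.11], [0, 0, 0.035], 1], [[-0.31, 0.16, -0.11], [0, 0, 0.07], 1], [[-0.44, 0.2, -0.11], [0, 0, 0.105], 1], [[-0.57, 0.25, -0.11], [0, 0, 0.14], 1], [[-0.7, 0.29, -0.11], [0, 0, 0.175], 1], [[-0.84, 0.32, -0.11], [0, 0, 0.21], 1], [[-0.97, 0.35, -0.11], [0, 0, 0.245], 1], [[-1.11, 0.37, -0.11], [0, 0, 0.28], 1], [[-1.25, 0.39, -0.11], [0, 0, 0.314], 1]]
```

Call:
carry_out([
  [[-0.18,0.1,0],[0,0,0.035],1],
  [[-0.31,0.16,0],[0,0,0.07],1],
  [[-0.44,0.2,0],[0,0,0.105],1],
  [[-0.57,0.25,0],[0,0,0.14],1],
])

```text
time: 5.2
ee_pos: [0.5855, -0.1448, 0.0948]
ee_rot: [-179.9, -0.0, 64.2]
ft_force: [0.3, 3.2, 0.6]
gripper_width: -0.003
finger_force: 1.5
```

Call:
carry_out([
  [[-0.13,0.04,0],[0,0,0.035],1],
  [[-0.26,0.07,0],[0,0,0.07],1],
  [[-0.26,0.07,0],[0,0,0.07],1],
])

```text
time: 5.5
ee_pos: [0.5852, -0.1484, 0.0949]
ee_rot: [180.0, 0.0, 60.2]
ft_force: [0.2, -0.3, 0.6]
gripper_width: -0.001
finger_force: 0.0
```

Run:
```python
from geo import *
s=bot.read_state();print(s["ee_pos"],s["ft_force"],pose(106,0,z=.096))
print(rows(range(108,130,2)))
```

```text
[ 0.58519473 -0.14844722  0.09489721] [ 0.19377308 -0.25710952  0.62159303] (array([ 0.58544921, -0.1479952 ,  0.096     ]), np.float64(60.22))
[[[-0.07, 0.06, -0.11], [0, 0, 0.035], 1], [[-0.2, 0.11, -0.11], [0, 0, 0.07], 1], [[-0.33, 0.16, -0.11], [0, 0, 0.105], 1], [[-0.47, 0.2, -0.11], [0, 0, 0.14], 1], [[-0.6, 0.24, -0.11], [0, 0, 0.174], 1], [[-0.73, 0.27, -0.11], [0, 0, 0.209], 1], [[-0.87, 0.3, -0.11], [0, 0, 0.244], 1], [[-1.01, 0.33, -0.11], [0, 0, 0.279], 1], [[-1.14, 0.35, -0.11], [0, 0, 0.314], 1], [[-1.28, 0.36, -0.11], [0, 0, 0.349], 1], [[-1.42, 0.37, -0.11], [0, 0, 0.384], 1]]
```

Second click made (force dropped to zero). Same pattern for the third.

Call:
carry_out([
  [[-0.2,0.11,0],[0,0,0.07],1],
  [[-0.47,0.2,0],[0,0,0.14],1],
  [[-0.73,0.27,0],[0,0,0.21],1],
  [[-0.87,0.3,0],[0,0,0.245],1],
  [[-1.01,0.33,0],[0,0,0.28],1],
  [[-1.14,0.35,0],[0,0,0.315],1],
  [[-1.14,0.35,0],[0,0,0.315],1],
])

```text
time: 6.2
ee_pos: [0.5827, -0.1596, 0.095]
ee_rot: [180.0, -0.0, 42.2]
ft_force: [1.1, 0.9, 0.6]
gripper_width: 0.001
finger_force: 0.8
```

Run:
```python
from geo import *
s=bot.read_state();print(s["ee_pos"],s["ft_force"],pose(124,0,z=.096))
print(rows(range(126,142,2)))
```

```text
[ 0.58274175 -0.15956459  0.09496352] [1.13906732 0.85855927 0.61087311] (array([ 0.58254094, -0.16010688,  0.096     ]), np.float64(42.21999999999999))
[[[-0.18, 0.08, -0.1], [0, 0, 0.034], 1], [[-0.31, 0.14, -0.1], [0, 0, 0.069], 1], [[-0.44, 0.18, -0.1], [0, 0, 0.104], 1], [[-0.57, 0.23, -0.1], [0, 0, 0.139], 1], [[-0.7, 0.27, -0.1], [0, 0, 0.174], 1], [[-0.84, 0.3, -0.1], [0, 0, 0.209], 1], [[-0.97, 0.33, -0.1], [0, 0, 0.244], 1], [[-1.11, 0.36, -0.1], [0, 0, 0.279], 1]]
```

Call:
carry_out([
  [[-0.18,0.08,0],[0,0,0.035],1],
  [[-0.31,0.14,0],[0,0,0.07],1],
  [[-0.44,0.18,0],[0,0,0.105],1],
  [[-0.57,0.23,0],[0,0,0.14],1],
])

```text
time: 6.6
ee_pos: [0.5801, -0.1647, 0.0949]
ee_rot: [-180.0, -0.0, 34.1]
ft_force: [0.8, 2.5, 1.2]
gripper_width: -0.0
finger_force: 0.9
```

Call:
carry_out([
  [[-0.13,0.04,0],[0,0,0.035],1],
  [[-0.26,0.07,0],[0,0,0.07],1],
  [[-0.26,0.07,0],[0,0,0.07],1],
])

```text
time: 6.9
ee_pos: [0.578, -0.1675, 0.095]
ee_rot: [180.0, 0.0, 30.2]
ft_force: [-0.5, 0.1, -0.3]
gripper_width: 0.002
finger_force: 0.0
```

Run:
```python
from geo import *
s=bot.read_state();print(s["ee_pos"],s["ft_force"],pose(136,0,z=.096)[0])
print(rows([136],gap=.015),rel([*BT,.2],16.2),rel([*BT,.2],100))
```

```text
[ 0.5780463  -0.16748627  0.09498704] [-0.52890176  0.14250474 -0.30787569] [ 0.57856926 -0.1674211   0.096     ]
[[[1.55, 0.02, -0.1], [0, 0, -0.001], 1]] ([-3.32, -16.98, -10.5], [0.0002, 0.0002, 0.2438]) ([-3.32, -16.98, -10.5], [0.0, 0.0004, -1.2188])
```

Call:
carry_out([
  [[1.2,0,-0.2],[0,0,0],1],
  [[1.2,0,-4.5],[0,0,0],1],
  [[1.2,0,-9],[0,0,0],1],
  [[-1,-4,-10],[0,0,0.1],1],
  [[-2,-9,-10],[0,0,0.2],1],
  [[-3.32,-14,-10],[0,0,0.24],1],
  [[-3.32,-17,-8],[0,0,0.244],1],
  [[-3.32,-17,-6],[0,0,0.244],1],
  [[-3.32,-17,-6],[0,0,0.244],1],
  [[-3.32,-17,-6],[0,0,0.244],1],
])

```text
time: 7.9
ee_pos: [0.4652, -0.0368, 0.1555]
ee_rot: [180.0, -0.0, 16.2]
ft_force: [-0.2, 0.4, 0.7]
gripper_width: 0.004
finger_force: 0.0
```

Run:
```python
from geo import *
s=bot.read_state();print(s["ee_pos"],s["ft_force"],rel([*BT,.09],16.2))
ims=[]
for n,(x0,y0) in(("top",(360,180)),("scene",(230,90))):
    c=bot.read_camera(n);im=c["image"]; ims.append(cv2.resize(im[y0:y0+100,x0:x0+130],None,fx=3,fy=3,interpolation=cv2.INTER_CUBIC))
    for th in (120,150,180):
        f=np.radians(PSI+90-th); print(n,th,((proj(c,[*(AX+.04*np.array([np.cos(f),np.sin(f)])),.095])-[x0,y0])*3).round(),((proj(c,[*AX,.095])-[x0,y0])*3).round())
cv2.imwrite("pics/near2.png",np.hstack(ims)[:,:,::-1])
```

```text
[ 0.46520413 -0.03679986  0.15554294] [-0.20508328  0.43621355  0.68248298] ([-0.13, 0.01, 6.55], [0.0003, -0.0006, -0.0008])
top 120 [256. 115.] [217. 157.]
top 150 [273. 142.] [217. 157.]
top 180 [275. 172.] [217. 157.]
scene 120 [ 54. 132.] [102. 125.]
scene 150 [ 58. 114.] [102. 125.]
scene 180 [74. 99.] [102. 125.]
```

View pics/near2.png

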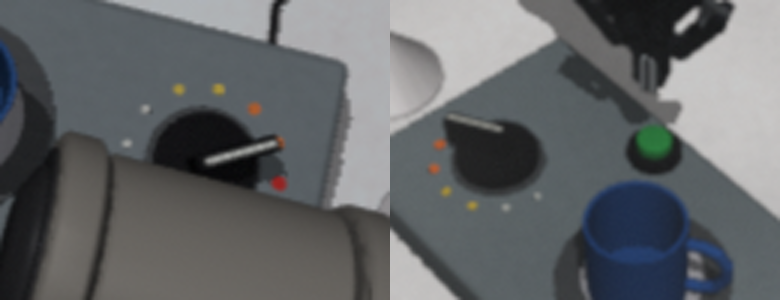

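The left panel shows the pointer's white tip at (275,143), matching the predicted 150° position (273,142), which is exactly three clicks. In the right panel the fingertips hang above the button. Now I press.

Call:
carry_out([
  [[-0.1,0,4],[0,0,0],1],
  [[-0.1,0,6],[0,0,0],1],
  [[-0.1,0,6.7],[0,0,0],1],
  [[-0.1,0,6.9],[0,0,0],1],
  [[-0.1,0,7.1],[0,0,0],1],
  [[-0.1,0,7.1],[0,0,0],1],
])

```text
time: 8.6
ee_pos: [0.4633, -0.0375, 0.0875]
ee_rot: [180.0, -0.0, 16.1]
ft_force: [-12.9, 0.3, 31.0]
gripper_width: -0.0
finger_force: 15.6
```

Call:
carry_out([
  [[0,0,0.2],[0,0,0],1],
  [[0,0,0.2],[0,0,0],1],
])

```text
time: 8.8
ee_pos: [0.4634, -0.0375, 0.0871]
ee_rot: [179.9, -0.1, 16.1]
ft_force: [-18.3, 2.0, 48.9]
gripper_width: 0.0
finger_force: 24.8
```

Call:
carry_out([
  [[0,0,-0.35],[0,0,0],1],
  [[0,0,-0.35],[0,0,0],1],
  [[0,0,-0.35],[0,0,0],1],
])

```text
time: 9.1
ee_pos: [0.4644, -0.0376, 0.0878]
ee_rot: [179.9, -0.1, 16.1]
ft_force: [-3.9, 1.0, 15.2]
gripper_width: 0.001
finger_force: 7.6
```

Run:
```python
from geo import *
s=bot.read_state();print(s["ee_pos"],s["ft_force"])
im=bot.read_camera("scene")["image"]; a=im[100:175,260:360]
cv2.imwrite("pics/near3.png",cv2.resize(a,None,fx=7,fy=7,interpolation=cv2.INTER_CUBIC)[:,:,::-1])
```

```text
[ 0.46437136 -0.03758594  0.08780919] [-3.86049731  1.04111683 15.21830709]
```

View pics/near3.png

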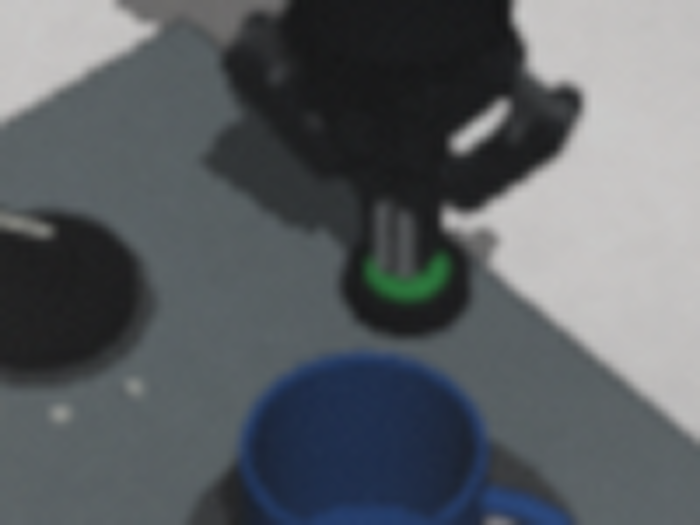

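Call:
carry_out([
  [[0,0,-0.3],[0,0,0],1],
  [[0,0,-0.3],[0,0,0],1],
])

```text
time: 9.35
ee_pos: [0.4644, -0.0376, 0.0899]
ee_rot: [179.9, -0.1, 16.1]
ft_force: [0.8, -0.6, 3.0]
gripper_width: 0.001
finger_force: 1.5
```

Call:
carry_out([
  [[0,0,-0.3],[0,0,0],1],
  [[0,0,-0.3],[0,0,0],1],
])

```text
time: 9.55
ee_pos: [0.4642, -0.0374, 0.0922]
ee_rot: [179.9, -0.1, 16.1]
ft_force: [0.9, -0.7, 1.0]
gripper_width: 0.002
finger_force: 1.0
```

Call:
carry_out([
  [[0,0,-0.3],[0,0,0],1],
  [[0,0,-0.3],[0,0,0],1],
])

```text
time: 9.75
ee_pos: [0.4632, -0.0369, 0.0945]
ee_rot: [-180.0, 0.0, 16.1]
ft_force: [-0.3, -0.3, -0.1]
gripper_width: 0.002
finger_force: 0.0
```

The release went from 15 N at the hard stop to 3 N to 1 N to 0 over about 6 mm, so the button reached full depth and followed the finger back up. I'll lift clear and make a final check.

Call:
carry_out([
  [[0,0,-3],[0,0,0],1],
  [[0,0,-7],[0,0,0],1],
  [[4,4,-12],[0,0,0],1],
  [[-9,0,-12],[0,0,0],1],
  [[-9,0,-12],[0,0,0],1],
  [[-9,0,-12],[0,0,0],1],
  [[-9,0,-12],[0,0,0],1],
  [[-9,0,-12],[0,0,0],1],
])

```text
time: 10.55
ee_pos: [0.377, -0.062, 0.2146]
ee_rot: [180.0, -0.0, 16.1]
ft_force: [0.2, 0.2, -0.0]
gripper_width: 0.001
finger_force: 0.0
```

Run:
```python
from geo import *
s=bot.read_state();print(s["time"],s["ee_pos"],s["dq"].round(2),s["ft_force"])
c=bot.read_camera("scene");im=c["image"]; H,S,V=cv2.split(cv2.cvtColor(im,cv2.COLOR_RGB2HSV))
print([(a.round(1),n) for a,n in blobs((H>50)&(H<80)&(S>120)&(V>60),15)])
cv2.imwrite("pics/end.png",cv2.resize(im[70:270,190:400],None,fx=2.9,fy=2.9,interpolation=cv2.INTER_CUBIC)[:,:,::-1])
```

```text
10.55 [ 0.37703769 -0.06204213  0.2146445 ] [ 0.52  1.57 -1.4  -0.02 -0.09  0.12] [ 0.17964196  0.19799606 -0.03727827]
[(array([317.6, 136.9]), np.int32(95)), (array([634.9, 223.7]), np.int32(18)), (array([633.5, 240.1]), np.int32(15)), (array([618.6, 311.7]), np.int32(4071)), (array([449.7, 374.4]), np.int32(4289))]
```

View pics/end.png

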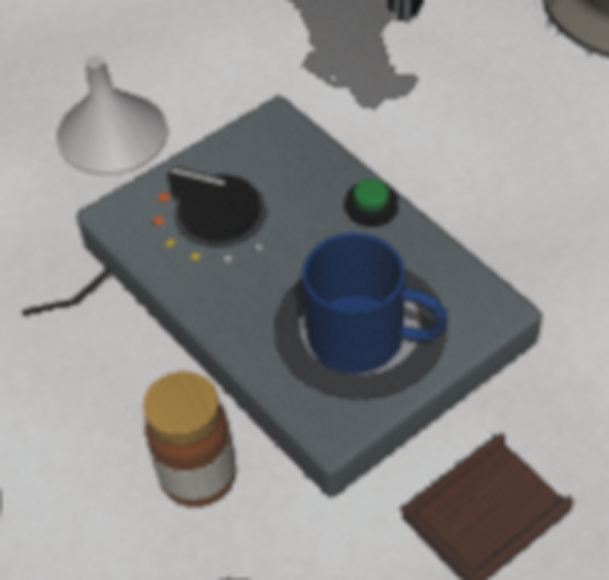

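The final view shows the button back up at scene pixel (317.6,136.9), the same as at the start. The pointer is still on its third new position, and nothing else has moved.

```bash
python3 -c "
from station import bot
print(bot.close_job())"
```

```text
the job is handed in; nothing more can be done
None
```

I turned the selector exactly three clicks clockwise (60° to 150°), then pressed the start button fully down and let it spring back up, with the mug and everything else left in place; the press against the button's stop briefly reached about 49 N, firmer than intended, and the job is handed in at about 10.6 s.

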